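Shut the bead dispenser's gate onto its catch and set the portion dial

TASK

Close up the bead dispenser: push its slide gate shut by the upright tab until the spring catch clicks behind it and holds it by itself; the catch is clamped in a slightly different place each time, so feel for the click and the stop, and do not ram the tab. Then click the portion dial round to its long mark, one click per mark, and let go. Leave the things standing around undisturbed.

Things in the scene. Friction and masses are not known exactly. Their poses are not given: they have to be found in the camera images.
- dispenser: bead dispenser fixed to the bench: aluminium base, two steel rails 29 mm high, clear hopper, white control box. Origin on the bench top; x is the direction in which the slide gate closes (under the hopper), z up. A dark steel catch bracket, 54 mm high (its bolt's knob to 70 mm), is clamped at y -43 to +10 mm, somewhere within x -48 and +38 mm; its exact place differs and is not measured.
- hopper_rim (a point): centre of the hopper's open top, 105 mm above the bench, 90 mm across. The hopper is an obstacle only.
- gate (a joint): travel of the slide gate in m: 0 open, grows as it is pushed shut. Friction about 2 N plus a return spring of 90 N/m: let go unlatched, it slides back below 0.026. Near the end it must lift the catch's spring bolt (some 10 N in all at the peak); then the bolt clicks down behind it, somewhere between 0.037 and 0.063 (as the catch is clamped), and it stays there when let go.
- slide_gate: the steel slide gate, a 5 mm plate 20 mm above the bench with an upright push tab at its outer end: 6 mm thick (along x), 44 mm wide (along y), top 78 mm above the bench. Origin under the tab, 20 mm above the bench; axes as the dispenser's: pushing the tab along +x shuts the gate. The gate bears at most 35 N. About 4 mm past the click a rubber-faced stop blocks it: do not ram it.
- tab_face (a point): centre of the tab's outer face (the -x one, away from the hopper), 53 mm above the bench; axes as slide_gate.
- dial (a joint): angle of the click-stop portion dial in rad, growing clockwise seen from above: 0 = first mark, one click every 0.314 rad, seven marks, stops at both ends. The fifth mark, at 1.257 rad, is the long one. Let go between marks, the dial snaps to a neighbouring one; turning takes about 0.06 N m.
- dial_grip (a point): on the dial's upright axis, 74 mm above the bench; x runs level along the grip bar to its pointer end (white line), z up. The black bar is 12 mm thick, reaches 18 mm behind the axis and 26 mm to the pointer end, from 54 to 84 mm above the bench, on a round skirt 44 mm across. It stands mid on the control box (100 x 100 mm, top 48 mm up). The long mark lies from the axis along the dispenser's +x.
- petri_dish: bystander: flat round lidded dish, 90 mm across and 15 mm high; origin under its centre. Leave it where it stands.
- small_beaker: bystander: glass beaker, 49 mm across and 60 mm high; origin under its centre. Leave it where it stands.
- flat_carton: bystander: small printed carton, 60 x 90 x 36 mm high; origin under its centre. Leave it where it stands.
- black_marker: bystander: marker pen lying down, 140 mm long, 12 mm thick; origin under its centre. Leave it where it stands.
- small_timer: bystander: small bench timer, 62 x 62 x 18 mm; origin under its centre. Leave it where it stands.

How it is judged:
On the way, in this order (a step that is already met when the one before it is completed fails the run):
1. the gate is caught: it stays shut (more than 34 mm of travel) with the robot not touching it (value of joint gate above 0.034 m and contact force between each of the fingers, the arm and slide_gate below 0.3 N), for 0.3 s.
2. then the dial is clicked to the long mark (value of joint dial between 1.15664 and 1.35664 rad), for 0.2 s.
At the end, for the whole second after the job is handed in: the gate stays shut by its catch, untouched and at rest (travel above 34 mm; an unlatched gate slides back below 26 mm), and the dial rests at the long mark, the fifth of seven (within 0.1 rad of 1.257 rad) (all of step 2 and value of joint gate above 0.034 m and velocity of joint gate between -0.01 and 0.01 m/s).
It fails at once if the gate is rammed: pressed by the robot with more than 35 N (contact force between any of the fingers, the arm and slide_gate above 35 N).
It fails at once if a bystander is shoved more than 30 mm (distance of any of petri_dish, small_beaker, flat_carton, black_marker, small_timer from where it was at the start of the episode above 0.03 m).
It also fails if it takes over 54 s, if anything falls off the work surface, if the arm or the gripper's body presses on something with over 40 N, if the wrist force passes 120 N, or if a joint passes its speed limit or range.

ROBOT

A 7-joint arm with a two-finger parallel gripper is mounted at the origin on a cart in front of the work surface, level with it; the furniture and walls round the work are solid. World frame = base frame: x ahead of the robot, y to its left, z up, the work surface at z = 0. Lengths are in m, angles in rad, forces in N, time in s.
With the tool pointing down it reaches from about 0.4 to 0.875 m from the base axis. Payload 6.5 kg.
Tool frame: the origin (TCP) lies on the centre line of the jaws, within the pads' length; the fingertips stand 8 mm ahead of it and the grasp point (between the pads) lies 11 mm behind it; z points along the fingers, y is the direction in which the jaws open and shut (so a half turn about z gives the same grasp; the last joint's range is limited). The gripper opens to 88 mm and grips with 3 to 60 N. Pads are 18 mm wide; open, the fingers measure 123 mm over their backs; the gripper's body (75 mm by 187 mm) begins 45 mm behind the grasp point.
Start: joints at [1.244, 0.536, -0.004, 1.538, 0.003, 1.067, -0.071], TCP at [0.168, -0.628, 0.247] pointing down, gripper open.
Joint ranges: [-2.7, 2.7], [-0.37, 2.16], [-1.27, 1.26], [0.24, 2.4], [-1.31, 4.45], [0.19, 1.91], [-2.76, 2.76]. Speed limits (rad/s): [2.39, 2.39, 3.14, 3.14, 3.14, 3.14, 3.14].

INTERFACE

Orientations are given as a unit quaternion [w, x, y, z].
In Python, from workcell import readout, viewer, arm gives the robot as it stands.
- The arm moves only by the shell command python3 -m creep 'ROWS'. ROWS is JSON, a list of rows, each a list of 5 numbers: the shift along the tool's x, y, z normalised to -1 to 1, where 1 is 1 m, then the turn about the tool's z normalised to -1 to 1, where 1 is pi/4 rad, then the opening, from -1 (shut) to 1 (fully open). In form: [[dx, dy, dz, turn, gripper], ...]. A call has 1 to 12 rows; each row is the pose to reach, as a shift and turn from the pose commanded when the call began, along the tool's axes at that moment; what a row does not reach only later rows make up. A row lasts 1/10 s, in which the tool goes at most 50 mm and 8.59 degrees, less where a joint would pass 70% of its speed; a pose out of reach is approached as far as the arm can. A call with a number of a shift or a turn outside -1 to 1 is refused whole. A call with a gripper value outside its range is refused whole. The fingers move at their own pace and stop on an object; the grip force is fixed at half the most. Time passes only in rows, so rows that repeat a pose let the fingers close. It gives the time, the measured TCP pose, the force and the opening at its end, in the units of the state.
- readout.sense(): the state, without advancing time (a new reading comes with each control period).
- viewer.capture(name): name is "scene" or "side" or "wrist"; returns a dict with "image" (400x640x3 uint8, blue, green, red), "fx", "fy", "cx", "cy" (pixels), "R" (3x3) and "t" (3): a world point X has camera coordinates R X + t. Camera axes: x right, y down, z forward; pixel columns grow to the right and rows downward; lengths in m; the calibration is good to about 2 mm. A picture is of the moment at which its call begins. There is no depth.
- arm.close_job(): hands the job in, once; it reports no verdict.
The state is a dict: "time_s": time; "joint_pos": joint angles; "qd": joint speeds; "joint_efforts": joint torques, N m; "ee_pos": TCP position; "ee_rot": TCP orientation; "contact_force": force on the tool from outside, world axes, zero at the start; "torque": the same for the moment, N m; "width": opening from 0.0 (shut) to 1.0 (fully open).
Only numpy, scipy, OpenCV 4.12 (cv2) and the standard library are available. Lean on these libraries where they do the work, as an engineer would, in place of code of your own. Each camera call takes 0.05 s, during which the arm holds its last target.

## Working session

There is one attempt and no reset: what is moved stays moved. The work goes in short steps, Python scripts to look and compute and a shell command to move; the robot and the scene stay as the last step left them, time stands still between calls to the robot, and variables do not carry over. Pictures are saved under pics/ and viewed, and the job is handed in when it is done.

```bash
mkdir -p pics; ls; python3 - <<'E'
from workcell import readout, viewer
import cv2
s=readout.sense()
for k,v in s.items(): print(k,v)
for n in ["scene","side","wrist"]:
    c=viewer.capture(n); cv2.imwrite(f"pics/{n}0.png",c["image"])
    print(n,c["fx"],c["fy"],c["cx"],c["cy"],c["R"],c["t"])
E
```

```text
pics
time_s 0.0
joint_pos [ 1.24378461  0.5371078  -0.00445956  1.5388287   0.00260903  1.0673166
 -0.07118432]
qd [-3.04344861e-03 -1.43127481e-04  8.72149476e-05  8.89904333e-04
  1.16992624e-03  5.01987942e-04 -2.13662010e-03]
joint_efforts [-6.57505843e-04 -5.70976067e+01  9.90348682e-01 -2.51598877e+01
 -5.63361717e-02  1.78322283e-02  1.72811310e-04]
ee_pos [ 0.1674574  -0.62745596  0.24589402]
ee_rot [-8.10411690e-04  9.91501714e-01  1.30090995e-01 -1.66404751e-04]
contact_force [ 0.01633696  0.43364794 -0.90203246]
torque [0.05417571 0.00899404 0.05874299]
width 1.0013424663511779
scene 365.81119190516944 365.81119190516944 325.0559479236713 196.4010502021384 [[-7.54625383e-01 -6.56155557e-01 -6.45350483e-04]
 [-4.13193639e-01  4.75965533e-01 -7.76355478e-01]
 [ 5.09717126e-01 -5.85590895e-01 -6.30294975e-01]] [0.59181013 0.20795067 0.74491008]
side 374.82834594736914 374.82834594736914 321.89638185142695 201.14189923749595 [[ 0.85375063 -0.52053016 -0.01257811]
 [-0.22804048 -0.35208675 -0.90776234]
 [ 0.46808909  0.77787099 -0.41929623]] [-0.35767439  0.31322214  0.45270889]
wrist 318.0683638842046 318.0683638842046 327.10211934587596 198.66541813778227 [[ 0.25743143 -0.96629601 -0.0010377 ]
 [-0.91627141 -0.24444512  0.31732206]
 [-0.3068807  -0.08073786 -0.94831726]] [-0.64861908 -0.04353819  0.39047195]
```

View pics/scene0.png

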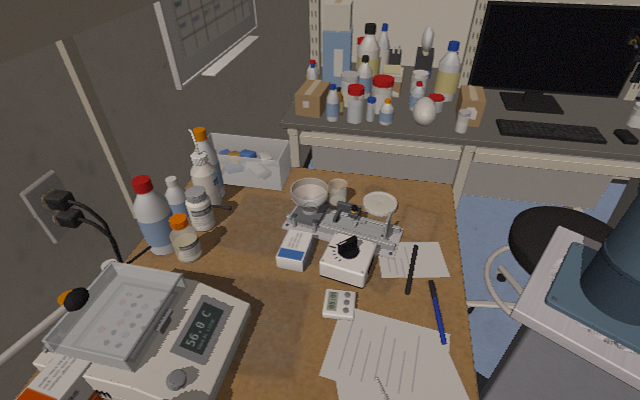

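View pics/side0.png

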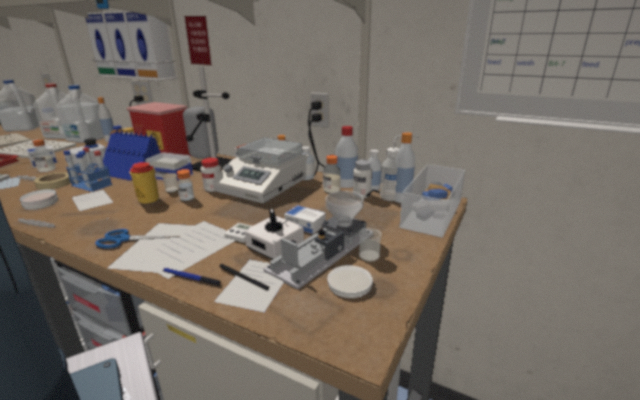

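View pics/wrist0.png

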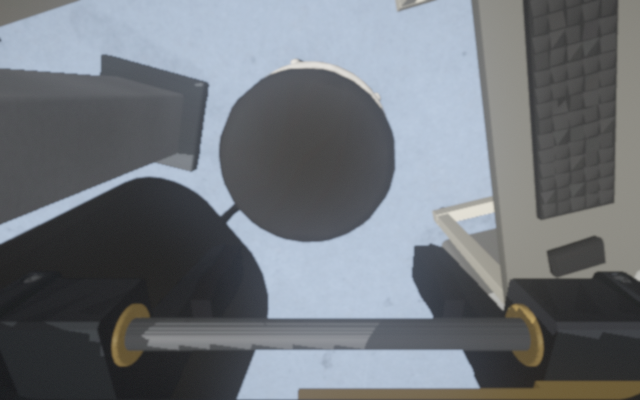

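```bash
python3 - <<'E'
import cv2
a=cv2.imread("pics/scene0.png")[165:325,270:420]; cv2.imwrite("pics/scene0c.png",cv2.resize(a,None,fx=3.7,fy=3.7,interpolation=cv2.INTER_CUBIC)[:600])
a=cv2.imread("pics/side0.png")[175:305,220:400]; cv2.imwrite("pics/side0c.png",cv2.resize(a,None,fx=4.4,fy=4.4,interpolation=cv2.INTER_CUBIC))
E
```

```text
(no output)
```

View pics/scene0c.png

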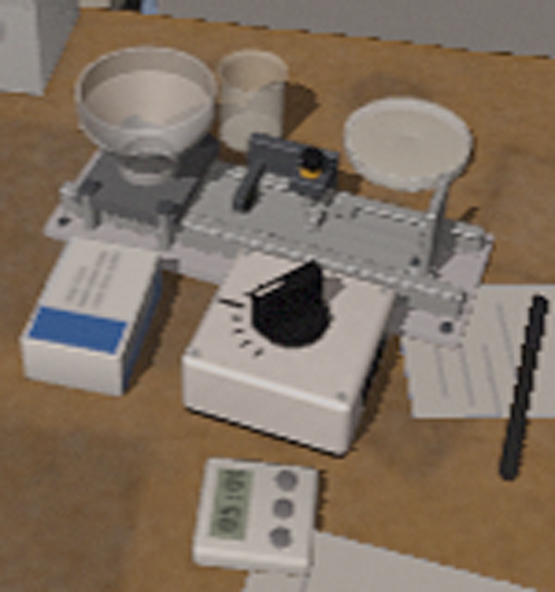

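View pics/side0c.png

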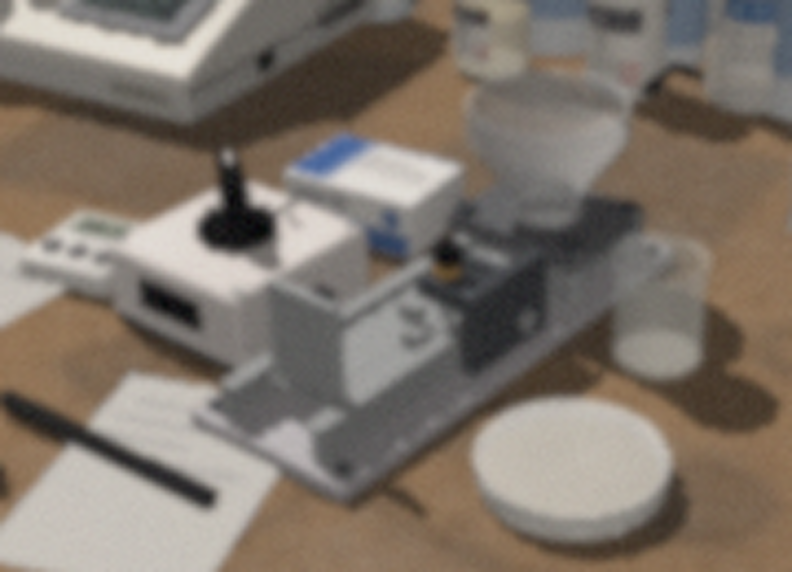

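```bash
cat > h.py <<'E'
import numpy as np
from workcell import readout, viewer
def cam(n):
    c=viewer.capture(n); return c
def ray(c,u,v,z):
    R,t=np.array(c["R"]),np.array(c["t"]); o=-R.T@t
    d=R.T@np.array([(u-c["cx"])/c["fx"],(v-c["cy"])/c["fy"],1]); return o+d*(z-o[2])/d[2]
def proj(c,X):
    p=np.array(c["R"])@np.array(X)+np.array(c["t"]); return np.array([c["fx"]*p[0]/p[2]+c["cx"],c["fy"]*p[1]/p[2]+c["cy"]])
E
python3 - <<'E'
from h import *
np.set_printoptions(precision=4,suppress=True)
A=cam("scene");B=cam("side")
print(-A["R"].T@A["t"],-B["R"].T@B["t"])
S=lambda u,v,z:ray(A,270+u/3.7,165+v/3.7,z)
D=lambda u,v,z:ray(B,220+u/4.4,175+v/4.4,z)
print("box S",S(187,355,.048),S(352,403,.048),S(393,290,.048),S(240,255,.048))
print("box D",D(118,255,.048),D(240,295,.048),D(365,240,.048),D(250,183,.048))
print("hopper S",S(148,97,.105),"D",D(548,108,.105))
print("tab D",D(272,283,.078),D(345,320,.078))
print("tab S",S(437,178,.078),S(450,182,.078))
print("dial top S",S(318,268,.084),S(250,298,.084), "D",D(230,155,.084))
print("skirt ctr S",S(290,310,.054),"D",D(236,228,.054))
print("petri S",S(408,140,.015),"D",D(570,450,.015))
print("knob S",S(312,158,.07),"D",D(447,250,.07))
print("beaker S",S(252,75,.06),"D",D(660,250,.06))
print("timer S",S(255,512,.018)); print("carton S",[S(*p,.036) for p in [(27,345),(125,365),(160,255),(70,240)]])
print("base S",S(45,235,.01),S(460,345,.01),S(495,240,.01))
print("base D",D(350,495,.01),D(200,418,.01),D(660,260,.01))
print("marker S",S(540,300,.006),S(508,472,.006))
E
```

```text
[0.1528 0.7256 0.6313] [ 0.1649 -0.428   0.4697]
box S [0.492  0.3503 0.048 ] [0.402  0.3171 0.048 ] [0.4334 0.2332 0.048 ] [0.5202 0.27   0.048 ]
box D [0.402  0.2997 0.048 ] [0.4385 0.229  0.048 ] [0.5175 0.2445 0.048 ] [0.4947 0.337  0.048 ]
hopper S [0.6174 0.2451 0.105 ] D [0.6211 0.2273 0.105 ]
tab D [0.4362 0.184  0.078 ] [0.4496 0.1371 0.078 ]
tab S [0.4526 0.163  0.078 ] [0.4446 0.1609 0.078 ]
dial top S [0.4577 0.2773 0.084 ] [0.472  0.3202 0.084 ] D [0.4715 0.3073 0.084 ]
skirt ctr S [0.4662 0.2901 0.054 ] D [0.4616 0.2829 0.054 ]
petri S [0.5247 0.0784 0.015 ] D [0.5294 0.0743 0.015 ]
knob S [0.5274 0.1908 0.07  ] D [0.5282 0.1788 0.07  ]
beaker S [0.6193 0.1384 0.06  ] D [0.6273 0.1363 0.06  ]
timer S [0.4106 0.3884 0.018 ]
carton S [array([0.5738, 0.3976, 0.036 ]), array([0.5207, 0.3713, 0.036 ]), array([0.5652, 0.2932, 0.036 ]), array([0.6168, 0.3204, 0.036 ])]
base S [0.6528 0.3102 0.01  ] [0.3951 0.2121 0.01  ] [0.427  0.1203 0.01  ]
base D [0.4319 0.1049 0.01  ] [0.3991 0.1948 0.01  ] [0.6768 0.1963 0.01  ]
marker S [0.379  0.1443 0.006 ] [0.3263 0.27   0.006 ]
```

```bash
python3 -m creep '[[0.36,-0.24,-0.07,0,-1],[0.36,-0.24,-0.07,0,-1],[0.36,-0.24,-0.07,0,-1],[0.36,-0.24,-0.07,0,-1],[0.36,-0.24,-0.07,0,-1],[0.36,-0.24,-0.07,0,-1],[0.36,-0.24,-0.07,0,-1],[0.36,-0.24,-0.07,0,-1],[0.36,-0.24,-0.07,0,-1],[0.36,-0.24,-0.07,0,-1],[0.36,-0.24,-0.07,0,-1]]'
```

```text
time_s: 1.35
ee_pos: [0.4538, -0.3028, 0.3167]
ee_rot: [0.0, 0.991, 0.131, -0.0]
contact_force: [-0.6, -0.8, -1.0]
width: 0.025
```

```bash
python3 -m creep '[[0.085,-0.41,0,-0.13,-1],[0.085,-0.41,0,-0.13,-1],[0.085,-0.41,0,-0.13,-1],[0.085,-0.41,0,-0.13,-1],[0.085,-0.41,0,-0.13,-1],[0.085,-0.41,0,-0.13,-1],[0.085,-0.41,0,-0.13,-1],[0.085,-0.41,0,-0.13,-1],[0.085,-0.41,0,-0.13,-1],[0.085,-0.41,0,-0.13,-1],[0.085,-0.41,0,-0.13,-1]]'
python3 - <<'E'
from h import *
import cv2
c=cam("wrist"); cv2.imwrite("pics/w1.png",c["image"]); print(readout.sense()["ee_pos"],readout.sense()["ee_rot"])
np.savez("w1.npz",**{k:v for k,v in c.items()})
E
```

```text
time_s: 2.45
ee_pos: [0.4301, 0.1127, 0.3164]
ee_rot: [0.0, 0.984, 0.179, -0.0]
contact_force: [0.1, -0.3, -0.5]
width: 0.005
[0.43023372 0.11227905 0.31637323] [ 5.01935718e-04  9.83896954e-01  1.78735474e-01 -4.02437320e-04]
```

View pics/w1.png

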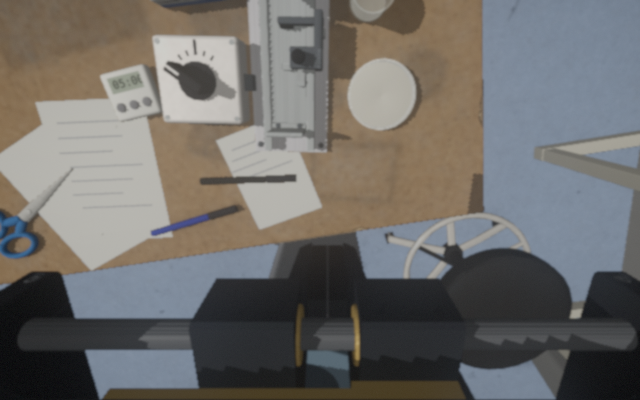

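```bash
python3 - <<'E'
import cv2
a=cv2.imread("pics/w1.png")[0:190,145:345]; cv2.imwrite("pics/w1c.png",cv2.resize(a,None,fx=3.1,fy=3.1,interpolation=cv2.INTER_CUBIC))
E
```

```text
(no output)
```

View pics/w1c.png

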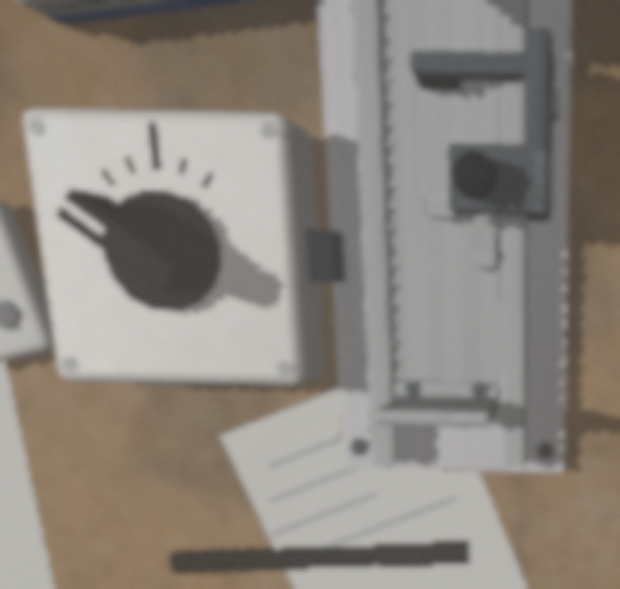

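```bash
python3 - <<'E'
from h import *
np.set_printoptions(precision=4,suppress=True)
c=dict(np.load("w1.npz"))
W=lambda u,v,z:ray(c,145+u/3.1,v/3.1,z)
print("cam",-c["R"].T@c["t"])
b=[W(*p,.048) for p in [(23,112),(283,114),(300,382),(60,378)]]
print("box",b,np.mean(b,0)); 
for i,j in [(3,0),(2,1)]: d=b[j]-b[i]; print(np.degrees(np.arctan2(d[1],d[0])),np.hypot(*d[:2]))
d=b[0]-b[1]; print(np.degrees(np.arctan2(d[1],d[0]))-90)
print("skirt",W(163,250,.052))
print("bar tip lo/hi",W(68,197,.084),W(60,213,.084))
print("long mark",W(153,125,.048),W(157,167,.048))
t=[W(383,415,.078),W(490,420,.078)]; print("tab top",t,np.mean(t,0))
print("tab top back",W(380,405,.078),W(490,408,.078))
print("base corner",W(335,465,.008),W(562,470,.008))
print("base right edge",W(575,0,.008))
print("knob",W(473,175,.07))
print("marker",W(175,560,.006),W(468,551,.006))
E
```

```text
cam [0.5071 0.1426 0.4538]
box [array([0.4934, 0.3512, 0.048 ]), array([0.5267, 0.2609, 0.048 ]), array([0.4352, 0.2286, 0.048 ]), array([0.4028, 0.3191, 0.048 ])] [0.4645 0.2899 0.048 ]
19.47639680759726 0.09613931201549179
19.466022595771197 0.0970715039214148
20.250106548594303
skirt [0.465  0.2901 0.052 ]
bar tip lo/hi [0.4737 0.3131 0.084 ] [0.4676 0.3147 0.084 ]
long mark [0.5061 0.3051 0.048 ] [0.4926 0.3005 0.048 ]
tab top [array([0.4398, 0.1897, 0.078 ]), array([0.4522, 0.1514, 0.078 ])] [0.446  0.1706 0.078 ]
tab top back [0.4429 0.1918 0.078 ] [0.4564 0.1529 0.078 ]
base corner [0.3982 0.2122 0.008 ] [0.4323 0.115  0.008 ]
base right edge [0.6084 0.1757 0.008 ]
knob [0.5306 0.1858 0.07  ]
marker [0.3281 0.2701 0.006 ] [0.3807 0.1427 0.006 ]
```

```bash
python3 -m creep '[[0,-0.05,0,0,-1],[0,-0.05,0.05,0,-1],[0,-0.05,0.1,0,-1],[0,-0.05,0.15,0,-1],[0,-0.05,0.2,0,-1],[0,-0.05,0.235,0,-1],[0,-0.05,0.258,0,-1],[0,-0.05,0.258,0,-1],[0,-0.05,0.258,0,-1]]'
python3 - <<'E'
from h import *
import cv2
c=cam("wrist"); cv2.imwrite("pics/w2.png",c["image"]); 
d=cam("side"); cv2.imwrite("pics/s2.png",cv2.resize(d["image"][175:305,220:400],None,fx=4.4,fy=4.4,interpolation=cv2.INTER_CUBIC)); print(readout.sense())
np.savez("w2.npz",**{k:v for k,v in c.items()})
E
```

```text
time_s: 3.4
ee_pos: [0.4127, 0.1602, 0.059]
ee_rot: [0.0, 0.984, 0.179, -0.0]
contact_force: [0.2, 0.1, 0.8]
width: 0.005
{'time_s': 3.5, 'joint_pos': array([-0.1457515 ,  0.55825406, -0.39552278,  2.16320721,  0.44569615,
        0.4950663 , -2.09310027]), 'qd': array([-0.00281915, -0.00893125, -0.00767093,  0.00063081,  0.00322118,
       -0.00330818, -0.00398069]), 'joint_efforts': array([-6.44991989e-02, -4.30426991e+01, -3.66632000e+00, -1.21876252e+01,
        1.62348052e-02, -4.54162422e-02,  1.14166533e-02]), 'ee_pos': array([0.41346792, 0.16105742, 0.05997943]), 'ee_rot': array([1.82134038e-05, 9.83725493e-01, 1.79674200e-01, 1.15562263e-03]), 'contact_force': array([ 0.16611885, -0.1072326 , -0.18674246]), 'torque': array([-0.0102318 ,  0.02159987, -0.04370371]), 'width': 0.004001603513801269}
```

View pics/w2.png

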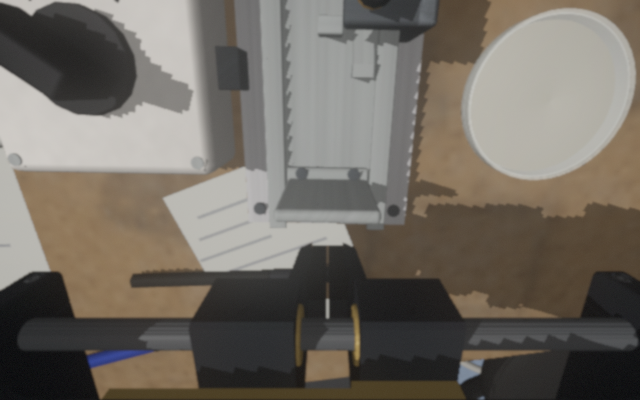

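View pics/s2.png

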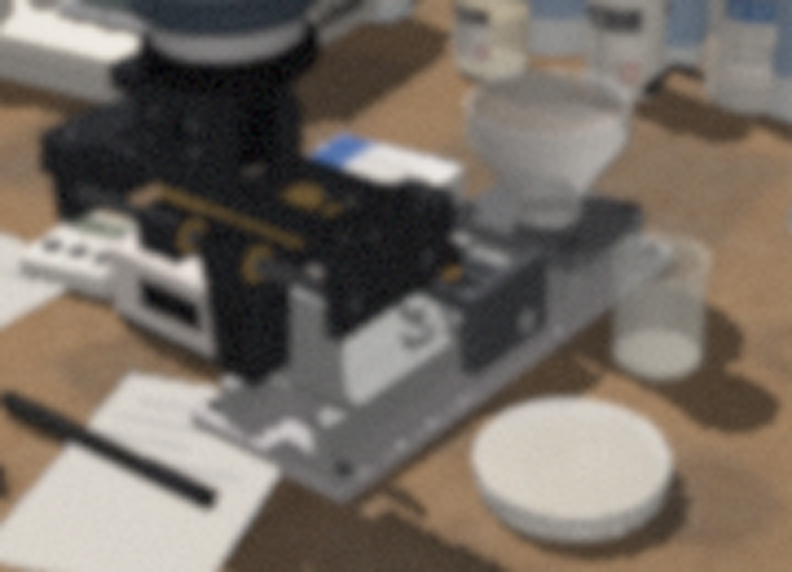

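```bash
python3 -m creep '[[0.005,0,0,0,-1],[0.01,0,0,0,-1],[0.015,0,0,0,-1],[0.018,0,0,0,-1],[0.018,0,0,0,-1]]'
for i in 1 2 3 4 5 6; do :; done
python3 -m creep '[[0.003,0,0,0,-1],[0.006,0,0,0,-1],[0.006,0,0,0,-1]]'
```

```text
time_s: 4.0
ee_pos: [0.4296, 0.1682, 0.0588]
ee_rot: [-0.0, 0.984, 0.18, 0.0]
contact_force: [0.1, 0.2, -0.1]
width: 0.007
time_s: 4.3
ee_pos: [0.4343, 0.1698, 0.0585]
ee_rot: [0.0, 0.984, 0.18, -0.001]
contact_force: [-1.6, -1.0, 0.1]
width: 0.004
```

```bash
python3 -m creep '[[0.003,0,0,0,-1],[0.006,0,0,0,-1],[0.009,0,0,0,-1],[0.012,0,0,0,-1],[0.015,0,0,0,-1],[0.018,0,0,0,-1],[0.021,0,0,0,-1],[0.024,0,0,0,-1],[0.026,0,0,0,-1],[0.028,0,0,0,-1],[0.028,0,0,0,-1]]'
```

```text
time_s: 5.4
ee_pos: [0.4596, 0.1789, 0.0582]
ee_rot: [0.001, 0.984, 0.18, -0.002]
contact_force: [-4.7, -2.8, -0.7]
width: 0.007
```

```bash
python3 -m creep '[[0.001,0,0,0,-1],[0.002,0,0,0,-1]]'; python3 -m creep '[[0.001,0,0,0,-1],[0.002,0,0,0,-1]]'
```

```text
time_s: 5.6
ee_pos: [0.461, 0.1793, 0.0581]
ee_rot: [0.001, 0.984, 0.18, -0.002]
contact_force: [-5.8, -3.8, 2.8]
width: 0.006
time_s: 5.8
ee_pos: [0.4638, 0.1804, 0.0582]
ee_rot: [0.001, 0.984, 0.18, -0.001]
contact_force: [-1.8, -2.1, -0.5]
width: 0.005
```

```bash
python3 -m creep '[[0.001,0,0,0,-1],[0.001,0,0,0,-1]]'; python3 - <<'E'
from h import *
import cv2
c=cam("wrist"); cv2.imwrite("pics/w3.png",c["image"]); s=readout.sense(); print(s["ee_pos"],s["contact_force"])
E
```

```text
time_s: 6.0
ee_pos: [0.4649, 0.1809, 0.0582]
ee_rot: [0.001, 0.984, 0.18, -0.001]
contact_force: [-4.5, -3.1, -0.9]
width: 0.006
[0.46486103 0.18085452 0.05825271] [-3.87706435 -3.01479878 -0.47614257]
```

View pics/w3.png

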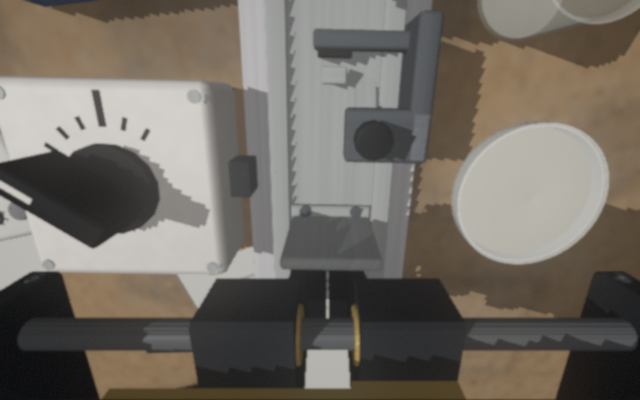

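```bash
for i in 1; do python3 -m creep '[[0.001,0,0,0,-1],[0.001,0,0,0,-1]]'; done; python3 -m creep '[[0.001,0,0,0,-1],[0.001,0,0,0,-1]]'
```

```text
time_s: 6.25
ee_pos: [0.4656, 0.1811, 0.0582]
ee_rot: [0.001, 0.984, 0.18, -0.001]
contact_force: [-4.0, -3.6, -0.6]
width: 0.004
time_s: 6.45
ee_pos: [0.4665, 0.1814, 0.0582]
ee_rot: [0.001, 0.984, 0.18, -0.001]
contact_force: [-4.5, -4.7, -0.1]
width: 0.004
```

```bash
python3 - <<'E'
import cv2
a=cv2.imread("pics/w3.png")[0:280,230:450]; cv2.imwrite("pics/w3c.png",cv2.resize(a,None,fx=2.1,fy=2.1,interpolation=cv2.INTER_CUBIC))
E
```

```text
(no output)
```

View pics/w3c.png

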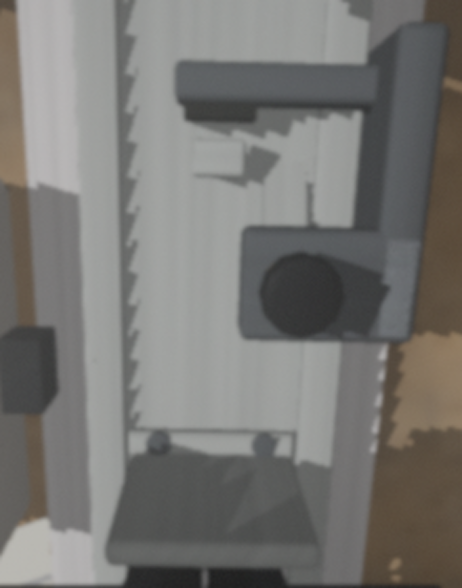

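```bash
python3 -m creep '[[0.001,0,0,0,-1],[0.001,0,0,0,-1]]'; python3 -m creep '[[0.001,0,0,0,-1]]'; python3 - <<'E'
from h import *
import cv2
c=cam("wrist"); a=c["image"][0:280,230:450]; cv2.imwrite("pics/w4c.png",cv2.resize(a,None,fx=2.1,fy=2.1,interpolation=cv2.INTER_CUBIC)); s=readout.sense(); print(s["ee_pos"],s["contact_force"])
E
```

```text
time_s: 6.65
ee_pos: [0.4674, 0.1818, 0.0582]
ee_rot: [0.001, 0.984, 0.18, -0.001]
contact_force: [-4.6, -3.2, 0.8]
width: 0.003
time_s: 6.75
ee_pos: [0.4681, 0.182, 0.0582]
ee_rot: [0.001, 0.984, 0.18, -0.001]
contact_force: [-5.6, -3.2, 1.6]
width: 0.001
[0.46827834 0.18207066 0.05822408] [-4.58231923 -4.44220672  0.44586072]
```

View pics/w4c.png

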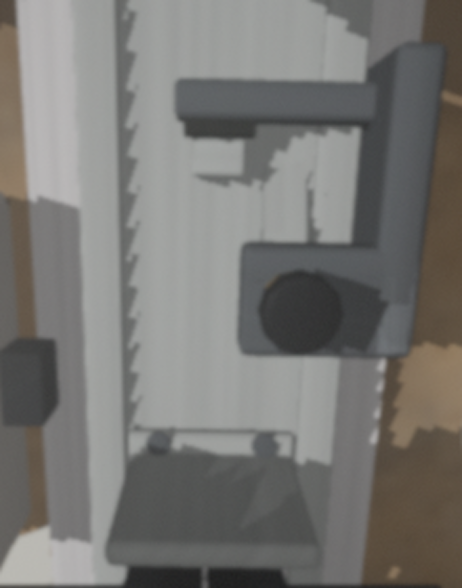

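```bash
python3 -m creep '[[0.001,0,0,0,-1],[0.001,0,0,0,-1]]';  python3 -m creep '[[0.001,0,0,0,-1],[0.001,0,0,0,-1]]'
```

```text
time_s: 7.0
ee_pos: [0.4687, 0.1822, 0.0582]
ee_rot: [0.001, 0.984, 0.18, -0.002]
contact_force: [-7.2, -4.4, 2.4]
width: 0.004
time_s: 7.2
ee_pos: [0.4688, 0.1822, 0.0582]
ee_rot: [0.001, 0.984, 0.18, -0.003]
contact_force: [-9.3, -4.8, 5.1]
width: 0.005
```

```bash
python3 -m creep '[[0.001,0,0,0,-1],[0.001,0,0,0,-1]]';  python3 -m creep '[[0.001,0,0,0,-1],[0.001,0,0,0,-1]]'
```

```text
time_s: 7.4
ee_pos: [0.4688, 0.1822, 0.0581]
ee_rot: [0.002, 0.984, 0.18, -0.004]
contact_force: [-11.8, -6.2, 8.6]
width: 0.006
time_s: 7.6
ee_pos: [0.4688, 0.1823, 0.058]
ee_rot: [0.002, 0.984, 0.18, -0.004]
contact_force: [-14.2, -5.0, 11.3]
width: 0.004
```

```bash
python3 -m creep '[[-0.002,0,0,0,-1],[-0.004,0,0,0,-1],[-0.006,0,0,0,-1],[-0.01,0,0,0,-1],[-0.014,0,0,0,-1],[-0.02,0,0,0,-1],[-0.025,0,0,0,-1],[-0.025,0,0,0,-1]]'; python3 - <<'E'
from h import *
import cv2
c=cam("wrist"); cv2.imwrite("pics/w5.png",c["image"]); s=readout.sense(); print(s["ee_pos"],s["contact_force"])
E
```

```text
time_s: 8.4
ee_pos: [0.449, 0.1755, 0.0588]
ee_rot: [0.0, 0.984, 0.181, -0.0]
contact_force: [-0.2, -0.0, -0.0]
width: 0.007
[0.44943096 0.17574666 0.05883132] [ 0.04228657 -0.95392507  0.21066377]
```

View pics/w5.png

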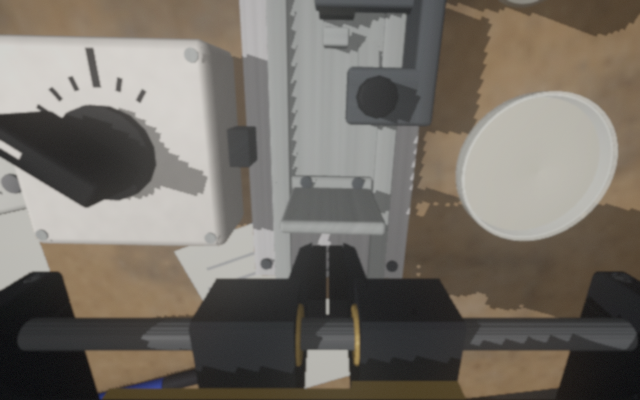

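```bash
python3 -m creep '[[0,0,-0.05,0,-1],[0,0,-0.1,0,-1],[0,0,-0.15,0.18,-0.5],[0,0,-0.15,0.36,-0.5],[0,0,-0.15,0.54,-0.5],[0,0,-0.15,0.72,-0.2],[0,0,-0.15,0.9,-0.2],[0,0,-0.15,0.94,-0.2],[0,0,-0.15,0.94,-0.2]]'; python3 -m creep '[[0,0,0,0.18,-0.2],[0,0,0,0.36,-0.2],[0,0,0,0.54,-0.2],[0,0,0,0.72,-0.2],[0,0,0,0.9,-0.2],[0,0,0,0.94,-0.2],[0,0,0,0.94,-0.2]]';python3 -m creep '[[0,0,0,0.18,-0.2],[0,0,0,0.36,-0.2],[0,0,0,0.54,-0.2],[0,0,0,0.72,-0.2],[0,0,0,0.9,-0.2],[0,0,0,0.94,-0.2],[0,0,0,0.94,-0.2]]'
python3 - <<'E'
from h import *
import cv2
c=cam("wrist"); cv2.imwrite("pics/w6.png",c["image"]); s=readout.sense(); print(s["ee_pos"],s["ee_rot"],s["joint_pos"],s["width"])
np.savez("w6.npz",**c)
E
```

```text
time_s: 9.35
ee_pos: [0.4497, 0.1759, 0.2088]
ee_rot: [-0.0, 0.983, -0.185, 0.0]
contact_force: [0.5, 0.4, -0.4]
width: 0.399
time_s: 10.05
ee_pos: [0.4496, 0.1759, 0.2091]
ee_rot: [-0.001, 0.849, -0.529, 0.0]
contact_force: [0.0, 0.1, -1.7]
width: 0.399
time_s: 10.75
ee_pos: [0.4564, 0.1305, 0.139]
ee_rot: [0.018, -0.617, 0.787, 0.015]
contact_force: [0.4, -0.3, 0.7]
width: 0.401
[0.45671195 0.13103791 0.13914476] [ 0.01805438 -0.61748641  0.78622895  0.01511955] [-1.23194208  0.82015465  1.2569526   2.13464961 -1.04238257  1.00052615
 -2.75485131] 0.4049017608760317
```

View pics/w6.png

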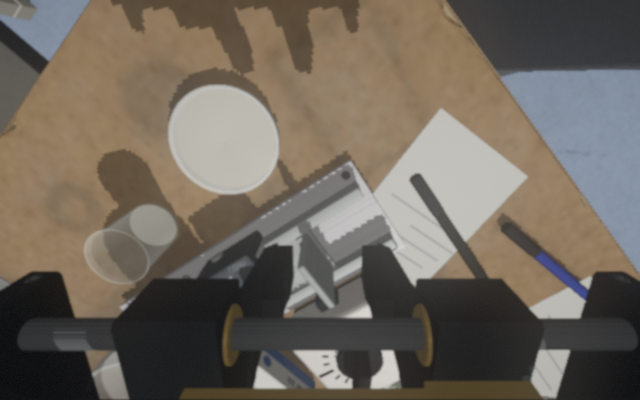

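```bash
python3 -m creep '[[0,0,0,-0.15,-0.2],[0,0,0,-0.3,-0.2],[0,0,0,-0.3,-0.2]]'
python3 - <<'E'
from h import *
s=readout.sense(); print(s["ee_pos"],s["ee_rot"],s["joint_pos"],s["width"])
E
```

```text
time_s: 11.1
ee_pos: [0.4581, 0.1329, 0.1411]
ee_rot: [0.022, -0.707, 0.707, 0.013]
contact_force: [1.1, 0.0, 0.6]
width: 0.401
[0.45813347 0.13292082 0.14108491] [ 0.0222473  -0.70680877  0.70693254  0.01314594] [-1.21749051  0.77495152  1.21591244  2.13174945 -1.00371767  0.96101881
 -2.55229587] 0.400675297372754
```

```bash
python3 -m creep '[[0,0,-0.03,-0.1,-0.2],[0,0,-0.06,-0.28,-0.2],[0,0,-0.07,-0.46,-0.2],[0,0,-0.07,-0.64,-0.2],[0,0,-0.07,-0.82,-0.2],[0,0,-0.07,-1,-0.2],[0,0,-0.07,-1,-0.2]]'
python3 - <<'E'
from h import *
s=readout.sense(); print(s["ee_pos"],s["ee_rot"],s["joint_pos"],s["width"])
E
```

```text
time_s: 11.8
ee_pos: [0.457, 0.129, 0.211]
ee_rot: [-0.026, 0.923, -0.385, -0.004]
contact_force: [0.7, 0.5, 0.1]
width: 0.4
[0.45701077 0.12903627 0.2110295 ] [-0.02566887  0.92268622 -0.38467856 -0.00369474] [-1.20736324  0.48498017  1.11993136  2.08341788 -0.62415232  0.91332132
 -2.09325905] 0.399801909161661
```

```bash
python3 -m creep '[[0,0,0,-0.18,-0.2],[0,0,0,-0.36,-0.2],[0,0,0,-0.54,-0.2],[0,0,0,-0.72,-0.2],[0,0,0,-0.88,-0.2],[0,0,0,-0.88,-0.2]]'
python3 - <<'E'
from h import *
s=readout.sense(); print(s["ee_pos"],s["ee_rot"],s["joint_pos"],s["width"])
E
python3 -m creep '[[0,0,0,-0.18,-0.2],[0,0,0,-0.36,-0.2],[0,0,0,-0.54,-0.2],[0,0,0,-0.72,-0.2],[0,0,0,-0.88,-0.2],[0,0,0,-0.88,-0.2]]'
python3 - <<'E'
from h import *
s=readout.sense(); print(s["ee_pos"],s["ee_rot"],s["joint_pos"],s["width"])
from scipy.spatial.transform import Rotation as Ro
q=s["ee_rot"];print(Ro.from_quat([q[1],q[2],q[3],q[0]]).as_matrix())
E
```

```text
time_s: 12.4
ee_pos: [0.4568, 0.1286, 0.2106]
ee_rot: [-0.025, 0.998, -0.051, 0.005]
contact_force: [-0.2, 0.4, 0.6]
width: 0.402
[0.45681999 0.12864359 0.21058107] [-0.024883    0.99836375 -0.05125229  0.00488452] [-1.09355981  0.3972138   0.93732357  2.07985559 -0.48874284  0.85721775
 -1.54147894] 0.40176512866493824
time_s: 13.0
ee_pos: [0.4567, 0.1284, 0.2103]
ee_rot: [-0.022, 0.957, 0.289, 0.013]
contact_force: [-0.4, 0.6, -0.2]
width: 0.399
[0.45671333 0.12844622 0.21034334] [-0.02158776  0.95696125  0.2891308   0.01274828] [-0.9649668   0.34284352  0.75888599  2.07486764 -0.3821455   0.82679694
 -0.96021974] 0.3986752338427056
[[ 0.83248172  0.55392436  0.01191584]
 [ 0.55282354 -0.83187469  0.04868914]
 [ 0.03688259 -0.03394546 -0.9987429 ]]
```

```bash
python3 -m creep '[[0.03,-0.04,0.01,-0.18,-0.2],[0.06,-0.08,0.03,-0.36,-0.2],[0.09,-0.125,0.05,-0.54,-0.2],[0.09,-0.125,0.05,-0.72,-0.2],[0.09,-0.125,0.05,-0.89,-0.2],[0.09,-0.125,0.05,-0.89,-0.2],[0.09,-0.125,0.05,-0.89,-0.2]]'
python3 - <<'E'
from h import *
import cv2
c=cam("wrist"); cv2.imwrite("pics/w7.png",c["image"])
np.savez("w7.npz",**c)
s=readout.sense(); print(s["ee_pos"],s["ee_rot"],s["joint_pos"],s["width"])
from scipy.spatial.transform import Rotation as Ro
q=s["ee_rot"];print(Ro.from_quat([q[1],q[2],q[3],q[0]]).as_matrix())
E
```

```text
time_s: 13.7
ee_pos: [0.4624, 0.2841, 0.1678]
ee_rot: [-0.016, 0.801, 0.598, 0.019]
contact_force: [0.8, 0.1, -0.0]
width: 0.398
[0.46243994 0.28408046 0.16794174] [-0.01556661  0.80082863  0.59837766  0.01937427] [-0.99705851  0.48039553  0.49298355  1.94156976 -0.37135778  0.76785224
 -0.57540133] 0.40220767554914283
[[ 0.28313763  0.95899911  0.01240152]
 [ 0.95779274 -0.28340371  0.04811864]
 [ 0.04966037 -0.00174611 -0.99876464]]
```

View pics/w7.png

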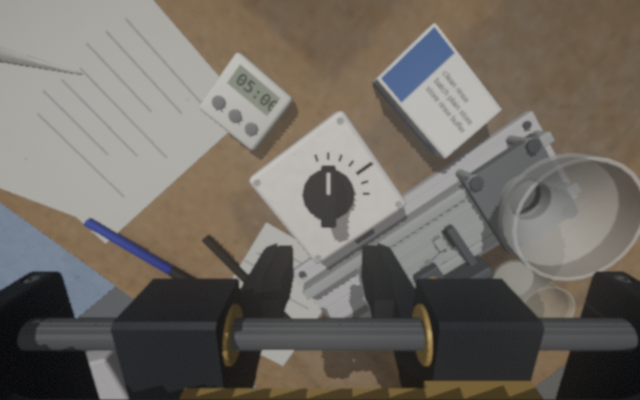

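```bash
python3 - <<'E'
from h import *
np.set_printoptions(precision=4,suppress=True)
c=dict(np.load("w7.npz"))
import cv2
a=c["image"][100:250,240:420]; cv2.imwrite("pics/w7c.png",cv2.resize(a,None,fx=4,fy=4,interpolation=cv2.INTER_CUBIC))
print(ray(c,328,193,.052), ray(c,328,174,.084),ray(c,328,222,.06))
X=np.array([.4645,.290,.052]);print(proj(c,X),proj(c,[.4645,.290,.084]))
E
```

```text
[0.4648 0.2926 0.052 ] [0.4712 0.3142 0.084 ] [0.4583 0.2708 0.06  ]
[328.5447 196.0065] [328.6856 207.339 ]
```

View pics/w7c.png

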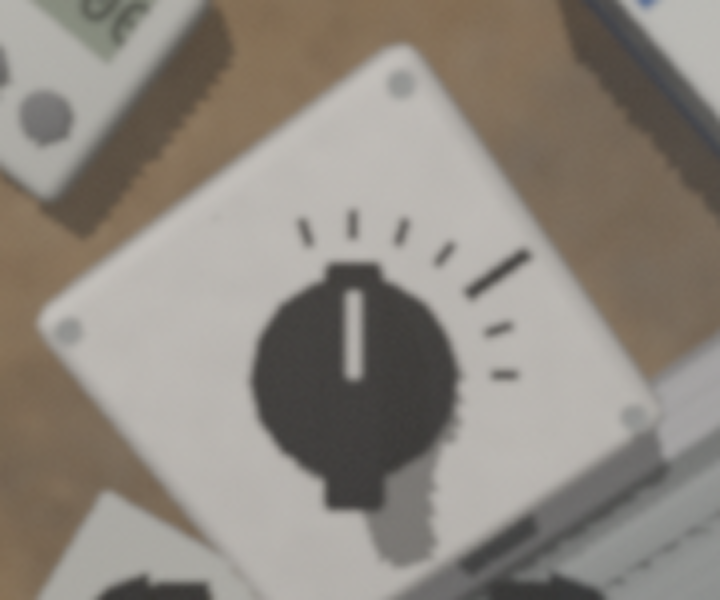

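```bash
python3 -m creep '[[0.002,0,0.03,0,-0.2],[0.002,0,0.06,0,-0.2],[0.002,0,0.08,0,-0.2],[0.002,0,0.095,0,-0.2],[0.002,0,0.101,0,-0.2],[0.002,0,0.101,0,-0.2]]'; python3 -m creep '[[0,0,0,0,-0.4],[0,0,0,0,-0.5],[0,0,0,0,-0.6],[0,0,0,0,-0.8],[0,0,0,0,-1],[0,0,0,0,-1],[0,0,0,0,-1]]'
```

```text
time_s: 14.35
ee_pos: [0.4641, 0.2911, 0.0669]
ee_rot: [-0.016, 0.799, 0.601, 0.019]
contact_force: [-1.0, 0.5, -0.2]
width: 0.397
time_s: 15.05
ee_pos: [0.4651, 0.2916, 0.0678]
ee_rot: [-0.015, 0.799, 0.601, 0.02]
contact_force: [1.9, -0.7, 4.2]
width: 0.128
```

```bash
python3 -m creep '[[0,0,0,0.08,-1],[0,0,0,0.16,-1],[0,0,0,0.24,-1],[0,0,0,0.32,-1],[0,0,0,0.4,-1],[0,0,0,0.48,-1],[0,0,0,0.56,-1],[0,0,0,0.6,-1],[0,0,0,0.6,-1]]'; python3 - <<'E'
from h import *
s=readout.sense(); print(s["ee_pos"],s["ee_rot"],s["joint_pos"],s["contact_force"],s["torque"])
E
```

```text
time_s: 15.95
ee_pos: [0.4655, 0.2914, 0.0677]
ee_rot: [-0.019, 0.917, 0.398, 0.017]
contact_force: [4.0, -2.4, 5.0]
width: 0.138
[0.46545871 0.29136845 0.06774522] [-0.0193481   0.91711243  0.39781041  0.01665277] [-1.00297715  0.67573672  0.50187766  1.97030093 -0.61737019  0.60818586
 -0.83652129] [ 3.95593007 -2.36428651  4.96038689] [-0.54972252 -1.17683939 -0.08105666]
```

```bash
python3 -m creep '[[0,0,0,0.08,-1],[0,0,0,0.16,-1],[0,0,0,0.24,-1],[0,0,0,0.32,-1],[0,0,0,0.4,-1],[0,0,0,0.48,-1],[0,0,0,0.56,-1],[0,0,0,0.6,-1],[0,0,0,0.6,-1]]'; python3 -m creep '[[0,0,0,0,-0.8],[0,0,0,0,-0.6],[0,0,0,0,-0.4],[0,0,0,0,-0.2],[0,0,0,0,-0.2]]';  python3 -m creep '[[0,0,-0.03,0,-0.2],[0,0,-0.07,0,-0.2],[0,0,-0.12,0,-0.2],[0,0,-0.12,0,-0.2]]'; python3 - <<'E'
from h import *
import cv2
c=cam("wrist"); cv2.imwrite("pics/w8.png",c["image"])
np.savez("w8.npz",**c)
s=readout.sense(); print(s["ee_pos"],s["ee_rot"])
for n in ("scene","side"): cv2.imwrite(f"pics/{n}8.png",cam(n)["image"])
E
```

```text
time_s: 16.85
ee_pos: [0.4656, 0.291, 0.0677]
ee_rot: [-0.022, 0.985, 0.173, 0.012]
contact_force: [3.4, -2.4, 5.8]
width: 0.139
time_s: 17.35
ee_pos: [0.4632, 0.2916, 0.0668]
ee_rot: [-0.023, 0.985, 0.173, 0.01]
contact_force: [-0.3, -0.3, -0.5]
width: 0.398
time_s: 17.75
ee_pos: [0.4656, 0.2866, 0.1922]
ee_rot: [-0.025, 0.985, 0.173, 0.014]
contact_force: [0.6, 0.2, -0.4]
width: 0.4
[0.46383942 0.28657323 0.18958848] [-0.02434084  0.98449197  0.17329654  0.01230454]
```

View pics/w8.png

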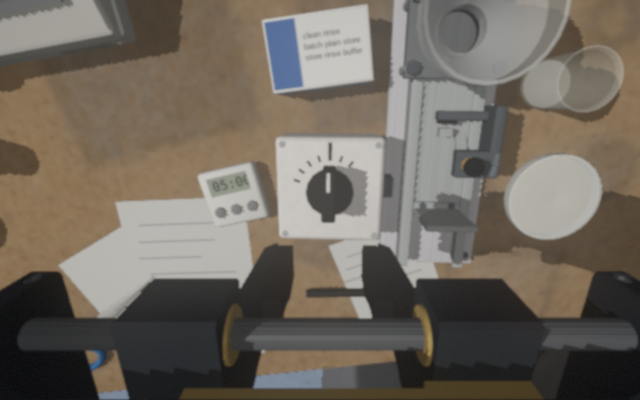

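View pics/scene8.png

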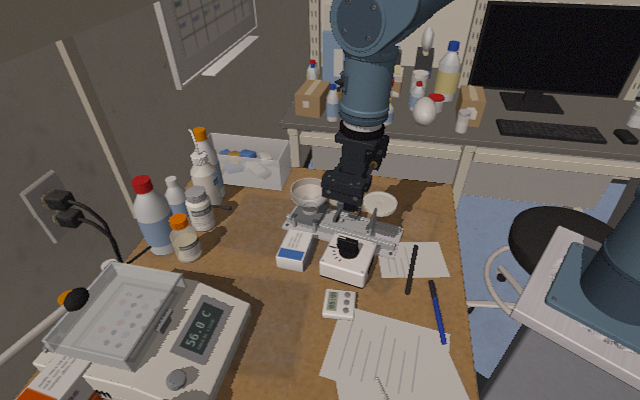

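View pics/side8.png

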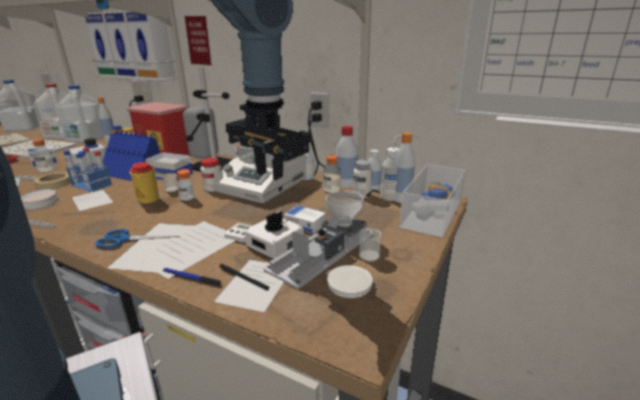

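```bash
python3 - <<'E'
from h import *
np.set_printoptions(precision=4,suppress=True)
c=dict(np.load("w8.npz"))
import cv2
a=c["image"][90:270,270:510]; cv2.imwrite("pics/w8c.png",cv2.resize(a,None,fx=3.3,fy=3.3,interpolation=cv2.INTER_CUBIC))
E
```

```text
(no output)
```

View pics/w8c.png

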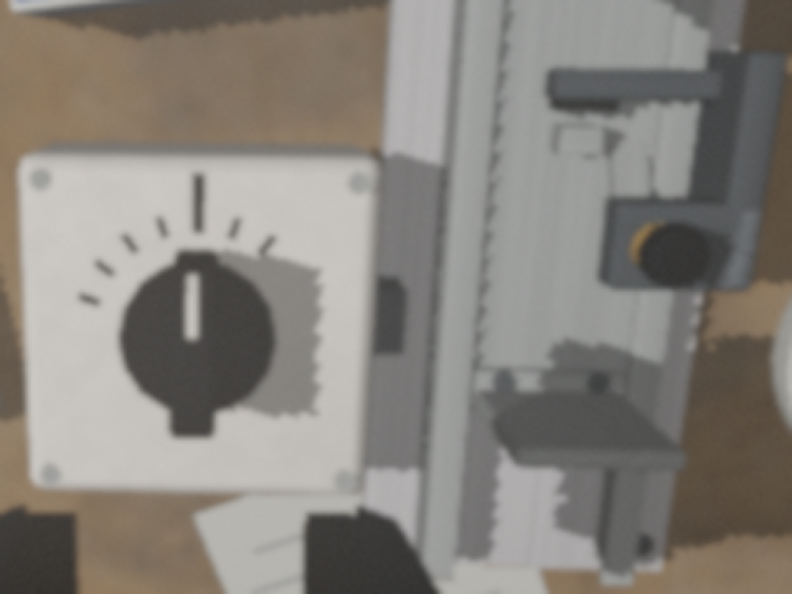

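```bash
python3 - <<'E'
from h import *
np.set_printoptions(precision=4,suppress=True)
c=dict(np.load("w8.npz")); w=dict(np.load("w1.npz"))
W=lambda u,v,z:ray(c,270+u/3.3,90+v/3.3,z); O=lambda u,v,z:ray(w,145+u/3.1,v/3.1,z)
u=np.array([np.cos(np.radians(19.8)),np.sin(np.radians(19.8)),0])
# plate edge/bolt heads at base of tab z~.025; base corners; tab top
for n,a,b in [("tabtop",(600,464,.078),(436,421,.078)),("bolt heads",(550,382,.027),(447,390,.027)),("box corner br",(350,488,.048),(300,382,.048)),("stop",(640,70,.054),(470,55,.054))]:
    print(n,W(*a)@u-O(*b)@u)
E
```

```text
tabtop 0.03473308612135512
bolt heads 0.03414732174973567
box corner br 0.0030367658292022037
stop 0.004501707331452276
```

```bash
python3 - <<'E'
from workcell import arm
print(arm.close_job())
E
```

```text
the job is handed in; nothing more can be done
None
```

The gate is shut and holding by itself, the dial is on its long mark, and the job is handed in at about 18 s of the 54 s allowed.

- **Gate:** I pushed the tab with the fingers shut. The contact force dropped from about 7 N to 3 N at the click. It then rose to about 19 N against the stop, and I backed off. The gate settled about 4 mm back, on the catch, and was still there in the last wrist picture.
- **Gate travel:** The pictures give about 31 mm of movement from where the gate started, and I did not measure that starting position. So I could not read the absolute travel directly. An unlatched gate would have slid back below 26 mm, so I take it as caught.
- **Dial:** I gripped the bar at mark 2, turned it 54° clockwise (three clicks) and let go. The last picture shows the pointer on the fifth, long mark.
- **Bystanders:** None of them looked moved in the last scene, side and wrist pictures; I did not measure their positions again.
- **Wrong turn:** I first turned the wrist the wrong way and it ran into a joint limit. This carried the tool down to z = 0.139 m and off line without touching anything, and left it tilted about 3° for the dial grip.

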